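Rolling pin out of the counter case

TASK

Lift the wooden rolling pin off its rests and bring it out through the opening in the top of the display case; it is longer than the opening, so tilt it and lead one end out first, without forcing it against the case and without disturbing the goods around. Finish with the gripper still holding the pin, level and over the case, with the whole pin about 10 cm above the case's covers; do not put it down or let go.

Things in the scene. Friction and masses are not known exactly. Their poses are not given: they have to be found in the camera images.
- case: Display case fixed to the counter (pose varies): brown wooden walls, grey floor, two fixed white cover boards on top. Outside 166 (x) by 446 (y) by 73 mm; origin at the centre of its underside, z up, long side along its y. Inside 150 (x) by 430 (y) mm; inner floor 8 mm above the origin. Walls end at 73 mm. The opening in its top: see hatch; the pin's rests: see rests.
- hatch (a point): Centre of the case's one opening, level with the top of the covers, 73 mm above the case's origin. A cover 5 mm thick (underside 68, top 73 mm above the origin) closes the top from each end wall inward; the opening left between them is 150 (x) by 190 mm (y), from y = -95 to +95 mm in the case's frame.
- rests (a point): Point midway between the two black rests, at seat height, 28 mm above the case's origin. The rests stand on the case's floor at y = -65 and +65 mm of the case, each 12 mm long in y: a flat seat with a lip 8 mm thick on either side (x), the lips 29 mm apart and reaching 35 mm above the case's origin.
- pin: Pale wooden rolling pin, 280 mm long, 0.09 to 0.18 kg, loose. Origin at its middle, on its axis; length along its own y. 26 mm diameter over the middle 160 mm, tapering to 16 mm at both ends. Starts on the rests, on the case's centre line and parallel to its y, axis 41 mm above the case's origin, up to 20 mm off-centre along y: both ends lie under the covers.
- pin_left (a point): End of the rolling pin on its own +y side, on the axis, 140 mm from its origin.
- pin_right (a point): End of the rolling pin on its own -y side, on the axis, 140 mm from its origin.
- parcel: Cardboard parcel 90 x 120 x 70 mm beyond the case, origin at the centre of its underside. Leave alone.
- jar: Jar with orange lid, 72 mm across, 110 mm tall, beside the case, origin at the centre of its underside. Leave alone.
- tape: Yellow roll of parcel tape lying flat, 100 mm across, 45 mm tall, beside the case, origin at the centre of its underside. Leave alone.
- scanpad: Flat black handheld terminal 75 x 150 x 9 mm, lying beyond the case, origin at the centre of its underside. Leave alone.

How it is judged:
On the way:
1. one end of the pin is up out of the opening while the other is still under its cover (((z of pin_left in the frame of case above 0.085 m and z of pin_right in the frame of case below 0.068 m and y of pin_right in the frame of case below -0.095 m) or (z of pin_right in the frame of case above 0.085 m and z of pin_left in the frame of case below 0.068 m and y of pin_left in the frame of case above 0.095 m))), for 0.1 s.
At the end, for the whole second after the job is handed in: The gripper holds the pin still (under 30 mm/s), touched by the fingers and not by the case, level within 0.26 rad, its middle within 150 mm (horizontally) of the centre of the opening, both its ends at least 50 mm above the top of the covers (z of each of pin_left, pin_right in the frame of case above 0.123 m and angle between pin's own y axis and vertical between 1.311 and 1.831 rad and horizontal distance between pin and hatch below 0.15 m and contact force between pin and the fingers above 1 N and contact force between pin and case below 0.05 N and linear speed of pin below 0.03 m/s); the arm keeps its last pose, push and grip.
It fails at once if the pin is forced against the case (more than 40 N) (contact force between pin and case above 40 N).
It fails at once if a bystander is moved by more than 30 mm (distance of any of parcel, jar, tape, scanpad from where it was at the start of the episode above 0.03 m).
It also fails if it takes over 40 s, if anything falls off the work surface, if the arm or the gripper's body presses on something with over 40 N, if the wrist force passes 120 N, or if a joint passes its speed limit or range.

ROBOT

A 6-joint arm with a two-finger parallel gripper is mounted at the origin on the work surface. World frame = base frame: x ahead of the robot, y to its left, z up, the work surface at z = 0. Lengths are in m, angles in rad, forces in N, time in s.
With the tool pointing down it reaches from about 0.325 to 0.9 m from the base axis. Payload 6.1 kg.
Tool frame: the origin (TCP) lies midway between the tips of the shut fingers; the grasp point (between the pads) lies 19 mm behind it; x points along the fingers, y is the direction in which the jaws open and shut, and the axes are right-handed (so a half turn about x gives the same grasp; the last joint's range is limited). The gripper opens to 87 mm and grips with 3 to 60 N. Pads are 19 mm wide; open, the fingers measure 117 mm over their backs; the gripper's body (75 mm by 190 mm) begins 51 mm behind the grasp point.
Start: joints at [-0.126, 0.22, 1.526, -0, 1.395, -0.126], TCP at [0.625, -0, 0.223] pointing down, gripper open.
Joint ranges: [-2.98, 2.98], [-0.91, 2.08], [0.09, 2.57], [-1.24, 4.39], [0.2, 2.65], [-2.68, 2.68]. Speed limits (rad/s): [2.57, 2.57, 3.01, 3.14, 3.14, 3.14].

INTERFACE

Orientations are given as a unit quaternion [x, y, z, w].
In Python, from bench import ctrl, ik, optics, job, models, sensors gives the robot as it stands. Calls block until the motion is done:
- ctrl.movep(position, orientation): joint-space move of the TCP to a pose.
- ctrl.line_to(position, vel=0.15, orientation=None, threshold=None): straight line of the TCP; orientation=None keeps the orientation; vel is the mean speed in m/s. With threshold (N) it stops when the force on the tool has changed by that much, and returns True; else False.
- ctrl.movej(angles): joint-space move.
- ctrl.command_gripper(opening, grasp_force=None): opening from 0.0 (shut) to 1.0 (fully open); grasp_force is the grip in N (None keeps the last); returns when the fingers have stopped.
- ctrl.sleep(seconds).
- ik(position, orientation): joint angles nearest the present ones, or None.
- optics.read_camera(name): name is "scene" or "side" or "wrist"; returns a dict with "frame" (384x512x3 uint8, red, green, blue), "z_map" (384x512 float32, m along the optical axis (not along the pixel's ray), 0 where there is no reading), "intrinsics" (3x3 intrinsics, pixels), "origin" and "attitude" of the camera in the world. Camera axes: x right, y down, z forward; pixel columns grow to the right and rows downward; lengths in m; the calibration is good to about 2 mm. The wrist camera is an equidistant fisheye: a pixel r from the principal point sees the ray r / f radians off the axis. A picture is of the moment at which its call begins.
A pose or a line that the arm cannot do raises ctrl.IKError and nothing moves.
- job.sign_off(): hands the job in, once; it reports no verdict.
Trained networks look in a picture, given as the dict that the camera call returned (one of the last four; its "shot" number tells which), for a name from the list of things; names that differ only in an ending like _2 or _b are one class to them, and where a whole thing is asked for, a point or a joint stands for the part that bears it (a point fixed in the world has none). Each returns a list of dicts, best first, with "conf" (0 to 1); they miss things now and then, are a little off and sometimes report something else, mostly with a low value. They report only what shows in the picture. A call takes as long as a camera call.
- models.silhouettes(thing, picture): "mask" (384x512 bool, what is visible of it) and "rect" ([left, top, right, bottom] in pixels, round what is visible of it).
- models.landmark_of(thing, picture): "uv" ([column, row] in pixels: a listed point, or the origin of a listed thing).
Readings, each from a call of its own:
- sensors.read_clock(): time.
- sensors.read_q(): joint angles.
- sensors.read_qd(): joint speeds.
- sensors.read_joint_torque(): joint torques, N m.
- sensors.read_position(): TCP position.
- sensors.read_tool_rot(): TCP orientation.
- sensors.read_wrist_force(): force on the tool from outside, world axes, zero at the start.
- sensors.read_wrist_torque(): the same for the moment, N m.
- sensors.read_width(): opening from 0.0 (shut) to 1.0 (fully open).
Only numpy, scipy, OpenCV 4.12 (cv2) and the standard library are available. Lean on these libraries where they do the work, as an engineer would, in place of code of your own. Each camera call takes 0.05 s, during which the arm holds its last target. There are 200 camera calls.

## Working session

There is one attempt and no reset: what is moved stays moved. The work goes in short steps, each a Python script; the robot and the scene stay as the last script left them, time stands still between calls to the robot, and variables do not carry over. Pictures are saved under pics/ and viewed, about 8 in all and at most 12, crops included, and the job is handed in when it is done.

```bash
mkdir -p pics; ls; python3 - <<'E'
from bench import ctrl, ik, optics, job, models, sensors
import cv2, numpy as np
ims=[]
for n in ["scene","side","wrist"]:
    p=optics.read_camera(n); ims.append(p["frame"])
    print(n,np.round(p["intrinsics"],1).tolist(),np.round(p["origin"],4),np.round(p["attitude"],4).tolist())
    for t in ["case","hatch","rests","pin","pin_left","pin_right"]:
        print(t,[(np.round(d["uv"],1).tolist(),round(d["conf"],2)) for d in models.landmark_of(t,p)][:2])
a=np.hstack(ims[:2]); cv2.imwrite("pics/a.png",cv2.cvtColor(cv2.resize(np.vstack([a,np.hstack([ims[2],ims[2]*0])]),(800,600)),cv2.COLOR_RGB2BGR))
print(sensors.read_clock())
E
```

```text
pics
scene [[418.8, 0.0, 251.4], [0.0, 418.8, 192.0], [0.0, 0.0, 1.0]] [ 1.046  -0.617   1.3702] [0.9198, 0.2928, -0.0854, -0.2469]
case [([220.7, 194.1], 0.67)]
hatch [([220.1, 183.2], 0.88)]
rests [([222.9, 190.7], 0.98)]
pin [([218.2, 186.2], 0.82)]
pin_left [([227.8, 161.4], 0.72), ([270.3, 250.0], 0.24)]
pin_right []
side [[435.5, 0.0, 259.0], [0.0, 435.5, 186.5], [0.0, 0.0, 1.0]] [0.2597 1.1229 0.9321] [-0.1273, 0.8794, -0.4538, 0.0671]
case [([292.4, 205.0], 0.69)]
hatch [([298.3, 189.2], 0.64)]
rests [([294.9, 201.6], 0.66), ([292.5, 204.8], 0.51)]
pin [([297.8, 199.0], 0.59)]
pin_left []
pin_right [([290.1, 173.8], 0.5), ([225.7, 181.1], 0.21)]
wrist [[297.3, 0.0, 256.9], [0.0, 297.3, 190.4], [0.0, 0.0, 1.0]] [0.6243 0.0828 0.3855] [0.9885, 0.0004, 0.0002, 0.1515]
case [([157.6, 199.5], 0.83)]
hatch [([134.7, 221.4], 0.69)]
rests [([147.2, 208.2], 0.83)]
pin [([141.9, 214.1], 0.91)]
pin_left []
pin_right [([147.4, 207.5], 0.61)]
1.05
```

View pics/a.png

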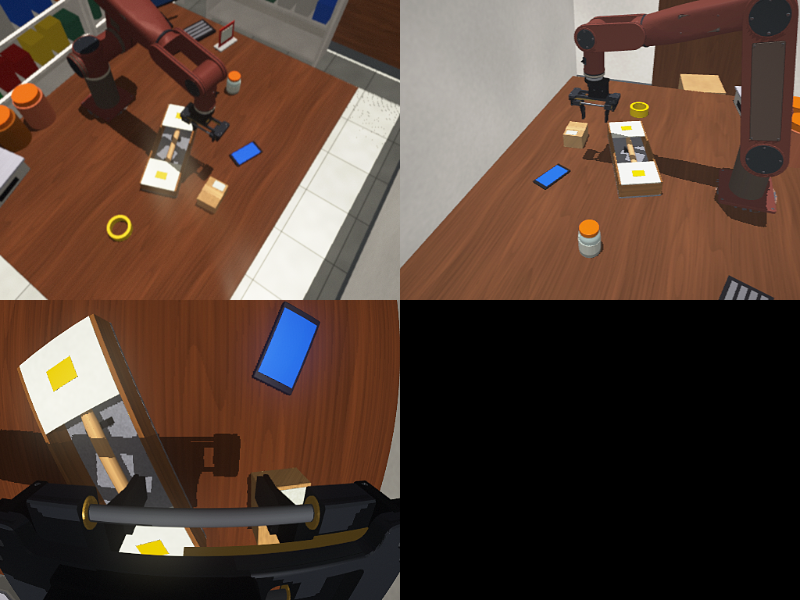

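```bash
cat > h.py <<'E'
from bench import ctrl, ik, optics, job, models, sensors
import cv2, numpy as np
from scipy.spatial.transform import Rotation as R
def ray(p,uv):
    K=p["intrinsics"]; x=(uv[0]-K[0,2])/K[0,0]; y=(uv[1]-K[1,2])/K[1,1]
    if p["name"]=="wrist":
        r=np.hypot(x,y)+1e-12; d=np.array([x/r*np.sin(r),y/r*np.sin(r),np.cos(r)])
    else: d=np.array([x,y,1.]); d/=np.linalg.norm(d)
    return np.array(p["origin"]),R.from_quat(p["attitude"]).apply(d)
def cam(n):
    p=optics.read_camera(n); p["name"]=n; return p
def tri(rs):
    A=sum(np.eye(3)-np.outer(d,d) for o,d in rs); b=sum((np.eye(3)-np.outer(d,d))@o for o,d in rs)
    X=np.linalg.solve(A,b); return X,[np.linalg.norm(np.cross(X-o,d)) for o,d in rs]
def cloud(p,mask):
    v,u=np.nonzero(mask&(p["z_map"]>0)); z=p["z_map"][v,u]; K=p["intrinsics"]
    x=(u-K[0,2])/K[0,0]; y=(v-K[1,2])/K[1,1]
    if p["name"]=="wrist":
        r=np.hypot(x,y)+1e-12; x,y=x/r*np.tan(r),y/r*np.tan(r)
    return R.from_quat(p["attitude"]).apply(np.c_[x*z,y*z,z])+p["origin"]
E
python3 - <<'E'
from h import *
ps=[cam(n) for n in ["scene","side","wrist"]]
for t in ["case","hatch","rests","pin"]:
    rs=[]
    for p in ps:
        l=models.landmark_of(t,p)
        if l: rs.append(ray(p,l[0]["uv"]))
    X,e=tri(rs); print(t,np.round(X,4),np.round(e,4))
for p in ps:
  for t in ["case","pin"]:
    s=models.silhouettes(t,p)
    if not s: print(p["name"],t,"none"); continue
    P=cloud(p,s[0]["mask"])
    if t=="case": P=P[(P[:,2]>.064)&(P[:,2]<.085)]
    else: P=P[(P[:,2]>.02)&(P[:,2]<.07)]
    c,(w,h),a=cv2.minAreaRect(P[:,:2].astype(np.float32)); m=np.median(P,0)
    Q=P[:,:2]-P[:,:2].mean(0); d=np.linalg.svd(Q,full_matrices=False)[2][0]
    print(p["name"],t,s[0]["conf"],len(P),"rect",np.round([*c,w,h,a],4),"med",np.round(m,4),"zmax",np.percentile(P[:,2],[5,50,95]).round(4),"dir",np.degrees(np.arctan2(d[1],d[0])).round(2))
E
```

```text
case [0.4816 0.0143 0.0802] [0.0348 0.026  0.0444]
hatch [ 0.4803 -0.0472  0.0714] [0.0031 0.0032 0.0059]
rests [ 0.4686  0.0527 -0.1952] [0.0653 0.2319 0.1881]
pin [ 0.4755 -0.0585  0.0457] [0.0037 0.004  0.0011]
scene case 0.79 2617 rect [ 0.4771 -0.0486  0.1685  0.4519 21.552 ] med [ 0.5066 -0.1624  0.0738] zmax [0.0685 0.0738 0.0783] dir -62.69
scene pin 0.86 300 rect [ 0.4718 -0.0381  0.0253  0.1927 21.5727] med [ 0.4756 -0.0455  0.0523] zmax [0.0433 0.0523 0.0574] dir -68.33
side case 0.63 2730 rect [ 0.4781 -0.0499  0.1672  0.4553 21.6725] med [0.4582 0.0599 0.075 ] zmax [0.0698 0.075  0.0782] dir 111.47
side pin 0.66 228 rect [ 0.4862 -0.0752  0.0247  0.1939 21.5486] med [ 0.4835 -0.0645  0.0535] zmax [0.046  0.0535 0.0578] dir 112.01
wrist case 0.87 17216 rect [ 0.4712 -0.0368  0.1673  0.4177 21.6904] med [0.4545 0.0737 0.0737] zmax [0.0714 0.0737 0.075 ] dir -64.25
wrist pin 0.79 2081 rect [ 0.4621 -0.0296  0.0356  0.144  20.5836] med [ 0.468  -0.0236  0.0519] zmax [0.0413 0.0519 0.0548] dir -68.48
```

```bash
cat >> h.py <<'E'
C=np.array([0.4776,-0.0492]); YAW=np.radians(21.6)
RZ=R.from_euler("z",YAW)
def w(x,y,z): return RZ.apply([x,y,z])+[*C,0]
E
python3 - <<'E'
from h import *
q0=R.from_quat(sensors.read_tool_rot()); print(q0.as_matrix().round(3).tolist())
q=RZ*q0
print(ik(w(0,-.083,.21),q.as_quat()), sensors.read_q())
ctrl.movep(w(0,-.083,.21),q.as_quat())
p=cam("wrist"); print(sensors.read_clock(), RZ.inv().apply(np.array(p["origin"])-[*C,0]))
s=models.silhouettes("pin",p)[0]; print(s["conf"],s["rect"])
l=models.landmark_of("pin",p); print(l)
for t in ["pin_left","pin_right","rests","hatch"]: print(t,models.landmark_of(t,p))
o,d=ray(p,l[0]["uv"]); X=o+d*(.041-o[2])/d[2]; print("pin case frame",RZ.inv().apply(X-[*C,0]))
P=RZ.inv().apply(cloud(p,s["mask"])-[*C,0])
for y in np.arange(-.1,.101,.01):
    S=P[abs(P[:,1]-y)<.004]
    if len(S)>5: print(round(y,3),len(S),"x",np.percentile(S[:,0],[2,98]).round(4),"z",np.percentile(S[:,2],[50,95]).round(4))
cv2.imwrite("pics/b.png",cv2.cvtColor(p["frame"],cv2.COLOR_RGB2BGR))
np.savez("b.npz",f=p["frame"],m=s["mask"],z=p["z_map"])
E
```

```text
[[-0.0, 1.0, 0.0], [0.0, 0.0, -1.0], [-1.0, -0.0, -0.0]]
[-3.94407103e-01 -1.35341425e-02  1.80306685e+00 -1.61168766e-05
  1.35208441e+00 -7.71429166e-01] [-1.26072674e-01  2.20379832e-01  1.52650395e+00  2.18192930e-06
  1.39473789e+00 -1.26107497e-01]
2.875 [-8.19989214e-05 -2.67440474e-05  3.73376294e-01]
0.89 [244.5, 7.7, 260.8, 189.7]
[{'uv': [251.9, 109.9], 'conf': 0.61}]
pin_left []
pin_right []
rests [{'uv': [254.4, 102.2], 'conf': 0.86}, {'uv': [259.5, 99.1], 'conf': 0.73}]
hatch [{'uv': [255.4, 101.9], 'conf': 0.82}]
pin case frame [-0.00511367 -0.01130151  0.041     ]
-0.1 88 x [-0.0157  0.0062] z [0.0517 0.0539]
-0.09 147 x [-0.0167  0.0073] z [0.0525 0.0547]
-0.08 147 x [-0.0154  0.0072] z [0.053  0.0549]
-0.07 159 x [-0.0177  0.0072] z [0.0528 0.0546]
-0.06 158 x [-0.0164  0.0072] z [0.0527 0.0548]
-0.05 160 x [-0.0163  0.0071] z [0.0525 0.0548]
-0.04 159 x [-0.0162  0.0071] z [0.0524 0.0553]
-0.03 167 x [-0.016   0.0071] z [0.0527 0.0547]
-0.02 161 x [-0.0159  0.007 ] z [0.0527 0.0548]
-0.01 158 x [-0.0171  0.007 ] z [0.0524 0.055 ]
-0.0 167 x [-0.017   0.0081] z [0.0522 0.0552]
0.01 180 x [-0.0156  0.0082] z [0.0526 0.0545]
0.02 172 x [-0.0155  0.0081] z [0.0524 0.0549]
0.03 168 x [-0.0167  0.0081] z [0.0524 0.0548]
0.04 172 x [-0.0167  0.0081] z [0.0525 0.055 ]
0.05 172 x [-0.0168  0.0081] z [0.0524 0.055 ]
0.06 177 x [-0.0168  0.0082] z [0.0527 0.0549]
0.07 164 x [-0.0167  0.0082] z [0.0525 0.0548]
0.08 156 x [-0.0168  0.0071] z [0.0518 0.0544]
0.09 147 x [-0.0157  0.0071] z [0.0513 0.054 ]
0.1 63 x [-0.0145  0.0061] z [0.0502 0.0526]
```

View pics/b.png

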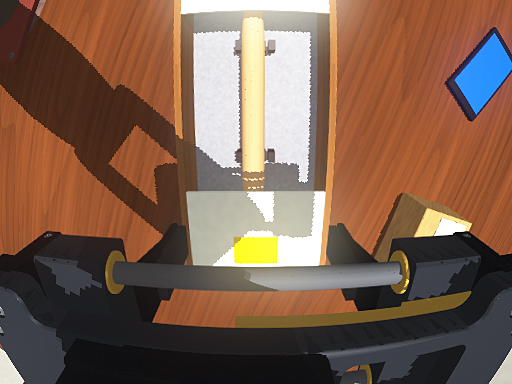

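```bash
python3 - <<'E'
from h import *
p=cam("wrist")
P=RZ.inv().apply(cloud(p,np.ones((384,512),bool))-[*C,0]); 
T=P[(P[:,2]>.066)&(P[:,2]<.08)&(abs(P[:,0])<.11)]
for y in np.arange(-.06,.1,.03):
    S=T[abs(T[:,1]-y)<.004]; l=S[S[:,0]<0,0]; r=S[S[:,0]>0,0]
    print(round(y,2),"left",np.percentile(l,[2,98]).round(4),"right",np.percentile(r,[2,98]).round(4))
S=T[abs(T[:,0])<.06]; y=S[:,1]; print("hatch y", y[(y<0)].max(), np.sort(y[y<0])[-40:][::13], np.sort(y[y>0])[:40:13])
for y in (-.065,.065):   # rests: lips
    S=P[(abs(P[:,1]-y)<.004)&(abs(P[:,0])<.04)&(P[:,2]>.025)&(P[:,2]<.06)]; S=S[np.argsort(S[:,0])]
    print("rest",y,S[::max(1,len(S)//25)][:,[0,2]].round(4).tolist())
# masks in other cams: fit of pin axis in case frame
for n in ["scene","side"]:
    q=cam(n); s=models.silhouettes("pin",q)
    D=RZ.inv().apply(cloud(q,s[0]["mask"])-[*C,0]); D=D[(D[:,2]>.048)&(D[:,2]<.06)]
    print(n,"ridge x",np.median(D[:,0]),len(D),"top z",np.percentile(D[:,2],95))
E
```

```text
-0.06 left [-0.0838 -0.0767] right [0.073  0.0801]
-0.03 left [-0.084  -0.0765] right [0.073  0.0805]
0.0 left [-0.0844 -0.0764] right [0.0733 0.0806]
0.03 left [-0.0847 -0.0765] right [0.073  0.0806]
0.06 left [-0.0844 -0.0765] right [0.0728 0.0806]
0.09 left [-0.0842 -0.0022] right [0.0057 0.0802]
hatch y -0.09535863905287242 [-0.0958719  -0.09580292 -0.09571268 -0.09535864] [0.09321535 0.09363484 0.09380403 0.09388694]
rest -0.065 [[-0.0229, 0.0348], [-0.0217, 0.0357], [-0.0204, 0.0363], [-0.0182, 0.0358], [-0.0165, 0.0471], [-0.0142, 0.0497], [-0.013, 0.0511], [-0.0118, 0.0533], [-0.0096, 0.0525], [-0.0085, 0.0542], [-0.0063, 0.0535], [-0.0052, 0.0545], [-0.003, 0.053], [-0.0019, 0.0541], [-0.0008, 0.0544], [0.0014, 0.0527], [0.0025, 0.0515], [0.0036, 0.0508], [0.0058, 0.0481], [0.007, 0.0465], [0.0096, 0.0299], [0.0129, 0.0372], [0.0142, 0.0341], [0.0164, 0.0359], [0.0176, 0.0361], [0.0199, 0.0365]]
rest 0.065 [[-0.0245, 0.0341], [-0.0232, 0.0368], [-0.0211, 0.0352], [-0.0189, 0.035], [-0.0177, 0.0365], [-0.0149, 0.0483], [-0.0138, 0.0506], [-0.0116, 0.0527], [-0.0105, 0.0541], [-0.0084, 0.0534], [-0.0073, 0.0544], [-0.0052, 0.0542], [-0.0042, 0.0551], [-0.0021, 0.0534], [-0.001, 0.0533], [0.0011, 0.054], [0.0021, 0.0509], [0.0042, 0.051], [0.0064, 0.0499], [0.0075, 0.0459], [0.0102, 0.0287], [0.0123, 0.0346], [0.0144, 0.0357], [0.0156, 0.0345], [0.0178, 0.0358], [0.0199, 0.0367]]
scene ridge x -0.001021063788315727 118 top z 0.05752502450609039
side ridge x -0.0007881582687517038 201 top z 0.05795383028696477
```

```bash
python3 - <<'E'
from h import *
q=RZ*R.from_matrix([[0,1,0],[0,0,-1],[-1,0,0]])
ctrl.movep(w(-.0025,.0165,.14),q.as_quat())
ctrl.line_to(w(-.0025,.0165,.06),vel=.1)
p=cam("wrist"); print(sensors.read_clock(),sensors.read_wrist_force())
cv2.imwrite("pics/c.png",cv2.cvtColor(cv2.resize(p["frame"][150:384],(800,366)),cv2.COLOR_RGB2BGR))
E
```

```text
4.9833 [-0.065701    1.41446519 -0.73076178]
```

View pics/c.png

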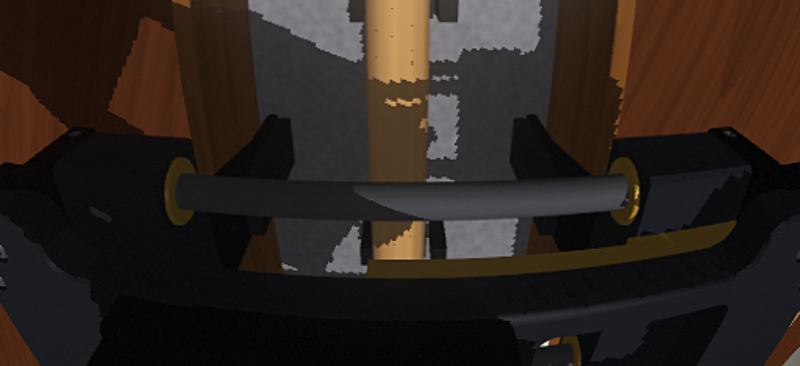

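```bash
python3 - <<'E'
from h import *
print(ctrl.line_to(w(-.004,.0165,.06),vel=.05))
print(ctrl.line_to(w(-.004,.0165,.024),vel=.06,threshold=15))
f0=np.array(sensors.read_wrist_force())
ctrl.command_gripper(0.0,grasp_force=10)
f=np.array(sensors.read_wrist_force())
print(sensors.read_width()*87,RZ.inv().apply(f-f0).round(2),sensors.read_clock(),RZ.inv().apply(sensors.read_position()-np.array([*C,0])))
ctrl.line_to(w(-.004,.0165,.030),vel=.03,threshold=15)
print(RZ.inv().apply(np.array(sensors.read_wrist_force())-f0).round(2))
ctrl.command_gripper(0.0,grasp_force=35)
print(sensors.read_width()*87,sensors.read_clock())
ctrl.sleep(.3)
print(RZ.inv().apply(np.array(sensors.read_wrist_force())-f0).round(2),np.round(sensors.read_wrist_torque(),3))
p=cam("wrist"); cv2.imwrite("pics/d.png",cv2.cvtColor(p["frame"],cv2.COLOR_RGB2BGR))
E
```

```text
False
False
25.617876590900515 [-0.79 -0.77  0.92] 7.0083 [-0.00398879  0.01650574  0.02399695]
[-0.55 -0.01 -0.11]
25.269851603288043 7.575
[ 0.11  0.18 -1.1 ] [ 0.08  -0.051  0.004]
```

View pics/d.png

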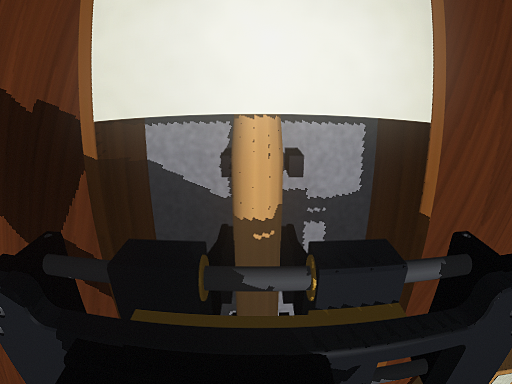

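```bash
cat >> h.py <<'E'
Q0=R.from_matrix([[0,1,0],[0,0,-1],[-1,0,0]])
def tcp(yc,zc,deg,s=.0245,x=-.0035,dy=-.001,dz=.017):
    T=R.from_euler("x",deg,degrees=True)
    c=np.array([x,yc+dy,zc])+T.apply([0,s,-dz])
    return w(*c),(RZ*T*Q0).as_quat()
def go(yc,zc,deg,vel=.05,thr=15):
    pos,q=tcp(yc,zc,deg)
    f0=np.array(sensors.read_wrist_force())
    r=ctrl.line_to(pos,vel=vel,orientation=q,threshold=thr)
    print((yc,zc,deg),"hit" if r else "ok",RZ.inv().apply(np.array(sensors.read_wrist_force())-f0).round(1),round(sensors.read_clock(),2),round(sensors.read_width()*87,1))
    return r
E
python3 - <<'E'
from h import *
for a in [(-.007,.049,0),(-.053,.050,0),(-.0525,.052,5),(-.052,.0545,10),(-.052,.057,14.5)]:
    if go(*a): break
ims=[]
p=cam("wrist"); p2=cam("side")
print(models.landmark_of("pin_left",p),models.landmark_of("pin_right",p))
k=p2["frame"][100:292,200:456]
cv2.imwrite("pics/e.png",cv2.cvtColor(np.hstack([cv2.resize(p["frame"],(400,300)),cv2.resize(k,(400,300))]),cv2.COLOR_RGB2BGR))
E
```

```text
(-0.007, 0.049, 0) ok [-0.5  0.3  0. ] 8.18 24.8
(-0.053, 0.05, 0) ok [-0.3 -0.4  0. ] 9.24 25.3
(-0.0525, 0.052, 5) ok [-0.2  0.1 -1.5] 9.49 24.9
(-0.052, 0.0545, 10) ok [0.1 0.4 0.7] 9.74 24.8
(-0.052, 0.057, 14.5) ok [ 0.7 -0.6  0.2] 9.99 25.1
[{'uv': [257.3, 33.4], 'conf': 0.75}] []
```

View pics/e.png

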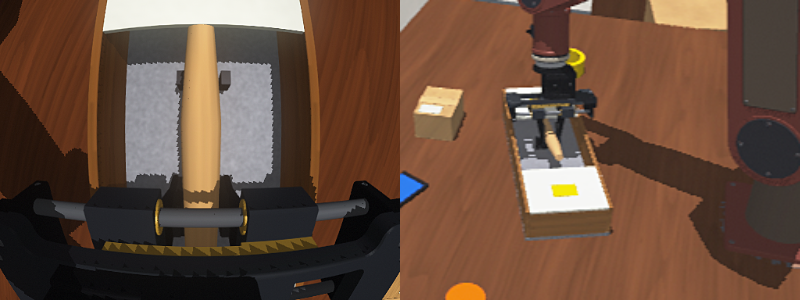

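```bash
python3 - <<'E'
from h import *
p=cam("wrist"); s=models.silhouettes("pin",p)[0]
P=RZ.inv().apply(cloud(p,s["mask"])-[*C,0]); P=P[P[:,1]>0]
for y in np.arange(.03,.1,.005):
    S=P[abs(P[:,1]-y)<.0025]
    if len(S): print(round(y,3),len(S),np.percentile(S[:,0],[3,97]).round(4),np.percentile(S[:,2],[50,95]).round(4))
A=RZ.inv().apply(cloud(p,np.ones((384,512),bool))-[*C,0]); m=(abs(A[:,2]-.072)<.006)&(A[:,1]>.08)&(abs(A[:,0])<.06)&(abs(A[:,0])>.02)
print("cover edge",np.percentile(A[m,1],1))
E
```

```text
0.03 551 [-0.0158  0.0068] [0.0896 0.0917]
0.035 538 [-0.0152  0.0066] [0.0905 0.0926]
0.04 532 [-0.0152  0.0061] [0.0915 0.0935]
0.045 504 [-0.0146  0.0056] [0.0924 0.0943]
0.05 496 [-0.0142  0.0056] [0.0932 0.0953]
0.055 474 [-0.0141  0.0051] [0.0942 0.0963]
0.06 442 [-0.0136  0.0045] [0.0952 0.0971]
0.065 411 [-0.0127  0.0041] [0.0962 0.098 ]
0.07 389 [-0.0127  0.0036] [0.0971 0.0988]
0.075 373 [-0.0122  0.0035] [0.098  0.0998]
0.08 286 [-0.0122  0.0032] [0.0987 0.1003]
0.09 2 [-0.0202 -0.02  ] [0.0085 0.0095]
0.095 11 [-0.0194 -0.0029] [0.0733 0.0741]
0.1 1 [0.0101 0.0101] [0.0081 0.0081]
cover edge 0.09367900381318359
```

```bash
python3 - <<'E'
from h import *
ctrl.sleep(.2)
ok=True
for y in [-.03,0,.03,.055,.08]:
    if go(y,.0705+.2586*y,14.5): ok=False; break
if ok:
    go(.075,.16,14.5,vel=.08); go(.02,.186,0,vel=.06); ctrl.sleep(.5)
for n in ["side","scene"]:
    p=cam(n); print(n,[models.landmark_of(t,p)[:1] for t in ("pin","pin_left","pin_right")])
    s=models.silhouettes("pin",p)
    if s:
        P=RZ.inv().apply(cloud(p,s[0]["mask"])-[*C,0]); P=P[P[:,2]>.1]
        print(len(P),np.percentile(P,[2,50,98],axis=0).round(3).tolist(),"slope",np.polyfit(P[:,1],P[:,2],1))
    cv2.imwrite(f"pics/f_{n}.png",cv2.cvtColor(p["frame"],cv2.COLOR_RGB2BGR))
a=np.hstack([cv2.imread("pics/f_side.png")[60:260,200:456],cv2.imread("pics/f_scene.png")[80:280,130:386]]); cv2.imwrite("pics/f.png",cv2.resize(a,(800,312)))
E
```

```text
(-0.03, 0.06274199999999999, 14.5) ok [-2.1  0.1 -1.2] 11.1 25.0
(0, 0.0705, 14.5) ok [ 1.6 -0.1  0.6] 11.87 25.2
(0.03, 0.078258, 14.5) ok [-0.5  0.2  0.4] 12.63 25.0
(0.055, 0.08472299999999999, 14.5) ok [ 0.4  0.3 -0.4] 13.3 25.0
(0.08, 0.09118799999999999, 14.5) ok [-1.2 -0.  -0.2] 13.97 24.9
(0.075, 0.16, 14.5) ok [ 0.2 -0.1 -0.8] 14.97 25.4
(0.02, 0.186, 0) ok [0.1 1.  0.7] 16.15 25.0
side [[{'uv': [298.5, 168.3], 'conf': 0.67}], [{'uv': [309.2, 189.0], 'conf': 0.59}], []]
241 [[-0.019, 0.011, 0.183], [-0.001, 0.092, 0.197], [0.01, 0.16, 0.203]] slope [-0.03171967  0.19892565]
scene [[{'uv': [219.0, 162.2], 'conf': 0.83}], [{'uv': [227.5, 130.0], 'conf': 0.85}], [{'uv': [205.2, 194.9], 'conf': 0.72}]]
11 [[-0.005, -0.097, 0.173], [0.015, 0.009, 0.187], [0.083, 0.035, 0.246]] slope [0.02389308 0.199503  ]
```

View pics/f.png

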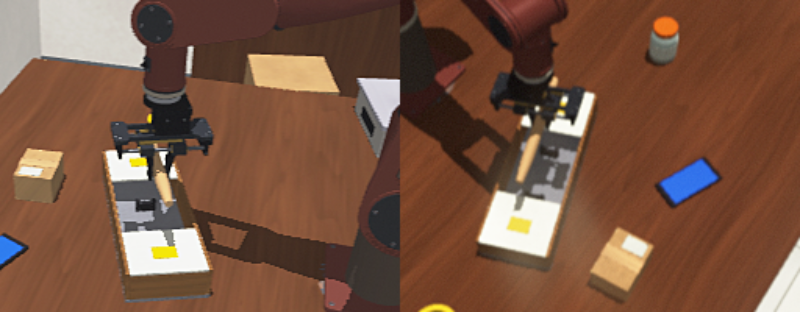

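```bash
python3 - <<'E'
from h import *
print(np.abs(sensors.read_qd()).max(),sensors.read_width()*87); job.sign_off()
E
```

```text
0.0022060044623699177 25.092956159269814
the job is handed in; nothing more can be done
```

The rolling pin is out of the case. The gripper is holding it level, with its axis commanded to about 11 cm above the covers and its middle about 2 cm from the centre of the opening. I handed the job in with about 16 s of the 40 s used.

**What I did:**
- I gripped the pin about 25 mm off its middle, with 10 N at first and then 35 N.
- I lifted it about 8 mm, slid it toward one end of the case and tilted it 14.5°. That raised its free end to about 92 mm above the case's origin while the commanded pose kept the other end under its cover.
- I then drew it out along its own axis, raised it and levelled it.

**Last checks:**
- **Forces:** wrist-force changes stayed within about 2 N in every move. No contact threshold tripped.
- **Grip:** the jaws stayed at 25 mm throughout, so the pin did not slip out, and the arm was at rest at hand-in.
- **Final position:** the side camera put the pin's top at about 0.197 m. The slope along it was at most about 2°, part of which is the pin's own taper.
- **Goods around:** the last pictures show nothing visibly out of place. I did not measure this.

**Where the checks disagreed or failed:**
- **Sideways position:** the wrist and fixed cameras differed by about 3 mm on where the pin lay. I settled it by comparing the fingers with the pin close up.
- **Lower end:** `pin_right` was not found in the side view, so I never measured its exact position.
- **Scene depth:** the final scene-camera reading covered only 11 points, too few to confirm the pose on its own.

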